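# Oil a seized nut and hold its hidden bolt head

## Task

Dip the brush in the blue pot of release oil, dab it on top of the long copper nut on the machine's bracket, and stand the brush upright back on its steel dish. Then reach down into the gap behind the bracket, grip the hidden orange bolt head and, by the head alone, turn it until the drooping spanner that is stuck on the nut is about level, never touching the spanner. Finish holding the head there so that it cannot turn back, and leave the other things on the table in their places.

Things in the scene. Friction and masses are not known exactly. Their poses are not given: they have to be found in the camera images.
- brush_grip (a point): Grip point on the red handle (22 mm diameter) of a round dabber brush standing on its bristles in the dish. Brush 155 mm tall, about 90 g, rigid; this point is on its axis, 115 mm above the bristle end, 40 mm below the top. The handle starts 58 mm above the bristle end; below it a steel ferrule and bristles up to 34 mm wide. z points up along the brush.
- brush_tip (a point): Centre of the brush's flat bristle end (its foot), 115 mm below brush_grip on the brush's axis.
- dish: Shallow round steel dish, fixed to the table, 110 mm wide at the rim, 100 mm at the foot, 11 mm high; its flat floor is 4 mm above its underside. The brush stands in it. Origin: centre of the underside, on the table.
- pot: Blue ceramic pot, an open cup 60 mm high, 90 mm wide at the rim, walls 4 mm, narrowing a little to the foot, floor about 5 mm thick; loose, 450 g. It holds only a film of oil at the bottom: the bristle end must go down past half the pot's height. Origin: centre of the underside; z up.
- machine_foot: Green gearbox on a grey base plate (12 mm), with an upright steel bracket (8 mm thick, 140 mm wide, top 130 mm above the table) before it; fixed, yaw within 0.3 rad. Origin: on the table below the hidden bolt head. x: from bracket to gearbox, along the bolt, away from the robot; y: along the bracket, to the robot's left, the way the spanner points; z up.
- bolt_head: Orange hexagonal bolt head hidden in the gap behind the bracket: 24 mm across flats, 20 mm long. Origin: its centre, 100 mm above the table, in the middle of the gap, 30 mm below the bracket's top. x: the bolt's axis, as machine_foot. With the spanner at rest two flats are upright and face +y and -y of machine_foot, ready for fingers pointing down. It turns with the bolt.
- nut_top (a point): Spot to dab: middle of the upper flat of the long copper hexagonal nut, 38 mm before the bracket's front, 12 mm above the bolt's axis, 112 mm above the table. The nut is 24 mm across flats, 4 to 48 mm before the bracket; the spanner's ring (40 mm diameter) sits on it at 8 to 18 mm. A 34 mm brush centred here, upright, clears ring and bracket.
- gap (a point): Centre of the gap's mouth, 130 mm above the table, right above the bolt head (axes as machine_foot). The gap between bracket (25 mm to -x) and gearbox (25 mm to +x) is 50 mm wide, open at top and both sides; below the head it is clear down to the base plate. The gearbox is 140 x 140 mm, its top 125 mm above the table, with a low ring 6 mm higher in the middle.
- bolt (a joint): Turn (rad) of bolt, nut and spanner together (the nut is seized). 0: spanner droops 0.26 rad (15 degrees) on its peg. Grows as the spanner's free end rises: right-handed about x of machine_foot (the robot sees the left end go up). Level at 0.26, stop at 1.0. The spanner's weight (about 0.2 N m) turns it back to 0 when the head is let go.
- spanner: Aluminium spanner stuck on the nut, 200 mm from the bolt's axis to its end, in the plane 8 to 18 mm in front of the bracket, pointing to +y of machine_foot and drooping; not to be touched. Origin: on the bolt's axis at the bolt head.
- jar: Amber jar with white lid, 66 mm wide, 95 mm high; bystander. Jar, pot and dish swap places. Origin: centre of the underside.
- bowl: Steel bowl, 150 mm wide, 55 mm high; bystander.
- mug: White mug, 80 mm wide, 90 mm high; bystander.
- screwdriver: Screwdriver lying on the table; bystander.
- scraper: Spatula lying on the table; bystander.
Not all that is in view belongs to the job. Of the things that look like the part that bears brush_grip, take the one that is nearest to the robot's base at the start.

How it is judged:
On the way, in this order (a step that is already met when the one before it is completed fails the run):
1. the bristle end is dipped in the pot, in its lower half (horizontal distance between brush_tip and pot below 0.032 m and z of brush_tip in the frame of pot below 0.033 m), for 0.1 s.
2. the brush is dabbed on the nut from above (contact force between brush and nut above 0.5 N and distance between brush_tip and nut_top below 0.02 m), for 0.1 s.
3. the brush stands upright and released on its dish (angle between brush_grip's own z axis and vertical below 0.2 rad and horizontal distance between brush_tip and dish below 0.045 m and z of brush_tip in the frame of dish below 0.009 m and contact force between the fingers and brush below 0.2 N), for 0.3 s.
At the end, for the whole second after the job is handed in: The fingers grip the bolt head (over 4 N, grasp point within 25 mm of its centre) and keep it still with the spanner within 8 degrees of level (joint 0.12 to 0.40 rad), nothing touching the spanner; the brush stands released and upright in its dish (within 45 mm of its centre), the pot upright (all of step 3 and contact force between the fingers and bolt_head above 4 N and distance between the grasp point and bolt_head below 0.025 m and value of joint bolt between 0.12 and 0.4 rad and velocity of joint bolt between -0.1 and 0.1 rad/s and contact force between spanner and anything else below 0.5 N and linear speed of brush below 0.03 m/s and angle between pot's own z axis and vertical below 0.1 rad); the arm keeps its last pose, push and grip.
It fails at once if another thing on the table is knocked out of its place (more than 40 mm) (distance of any of jar, bowl, mug, screwdriver, scraper from where it was at the start of the episode above 0.04 m).
It fails at once if the pot is tipped over or shoved away (more than 0.35 rad or 50 mm) (angle between pot's own z axis and vertical above 0.35 rad or distance of pot from where it was at the start of the episode above 0.05 m).
It fails at once if the robot touches the spanner itself (contact force between any of the fingers, the arm and spanner above 1 N).
It fails at once if the brush falls over (angle between brush_grip's own z axis and vertical above 1.2 rad).
It also fails if it takes over 53 s, if anything falls off the work surface, if the arm or the gripper's body presses on something with over 40 N, if the wrist force passes 120 N, or if a joint passes its speed limit or range.

## Robot

A 7-joint arm with a two-finger parallel gripper is mounted at the origin on the work surface. World frame = base frame: x ahead of the robot, y to its left, z up, the work surface at z = 0. Lengths are in m, angles in rad, forces in N, time in s.
With the tool pointing down it reaches from about 0.425 to 0.95 m from the base axis. Payload 4.7 kg.
Tool frame: the origin (TCP) lies at the centre of the arm's flange, where the gripper is bolted on; the fingertips stand 182 mm ahead of it and the grasp point (between the pads) lies 164 mm ahead of it; z points along the fingers, y is the line along which they close (so a half turn about z gives the same grasp; the last joint's range is limited). The gripper opens to 87 mm and grips with 3 to 60 N. Pads are 19 mm wide; open, the fingers measure 117 mm over their backs; the gripper's body (75 mm by 190 mm) begins 51 mm behind the grasp point.
Start: joints at [1.143, 0.469, -0.049, 1.532, 0.024, 1.141, -0.082], TCP at [0.262, -0.622, 0.405] pointing down, gripper open.
Joint ranges: [-2.59, 2.59], [-0.33, 1.99], [-1.39, 1.29], [0.1, 2.45], [-1.04, 4.18], [0.21, 1.99], [-2.66, 2.66]. Speed limits (rad/s): [2.57, 2.57, 3.14, 3.14, 3.14, 3.14, 3.14].

## Interface

Orientations are given as [roll, pitch, yaw] about the fixed x, y, z axes, in that order (R = Rz(yaw) Ry(pitch) Rx(roll)).
In Python, from cell import bot gives the robot as it stands. Calls block until the motion is done:
- bot.movep(position, orientation): joint-space move of the TCP to a pose.
- bot.move_linear(position, frame=None, rate=0.15, max_force=None): straight line of the TCP; frame=None keeps the orientation; rate is the mean speed in m/s. With max_force (N) it stops when the force on the tool has changed by that much, and returns True; else False.
- bot.movej(angles): joint-space move.
- bot.grip(opening, grasp_force=None): finger opening in m; grasp_force is the grip in N (None keeps the last); returns when the fingers have stopped.
- bot.sleep(seconds).
- bot.solve_ik(position, orientation): joint angles nearest the present ones, or None.
- bot.read_state(): the state.
- bot.get_image(name): name is "side" or "top"; returns (picture, depth): 384x512x3 uint8, red, green, blue; 384x512 float32, m along the optical axis (not along the pixel's ray), 0 where there is no reading.
- bot.camera_params(name): a dict with "vfov" (degrees; the focal length in pixels is half the picture's height over the tangent of half this angle, whatever the lens; pixels are square), "cx", "cy" (the principal point, pixels), "k1" (the pictures are not rectified: a ray, as slopes to the right and down, at radius r is drawn at 1 + k1 r^2 times it, then the intrinsics apply), "R" (3x3) and "t" (3): a world point X has camera coordinates R X + t. Camera axes: x right, y down, z forward; pixel columns grow to the right and rows downward; lengths in m; the calibration is good to about 2 mm. A picture is of the moment at which its call begins. camera_params takes no time and is no camera call.
A pose or a line that the arm cannot do raises bot.Unreachable and nothing moves.
- bot.sign_off(): hands the job in; it is judged then, once.
Trained networks look in the newest picture that a camera, given by its name, has taken for a name from the list of things; names that differ only in an ending like _2 or _b are one class to them, and where a whole thing is asked for, a point or a joint stands for the part that bears it (a point fixed in the world has none). Each returns a list of dicts, best first, with "confidence" (0 to 1); they miss things now and then, are a little off and sometimes report something else, mostly with a low value. They report only what shows in the picture. A call takes as long as a camera call. They do not tell look-alikes from the thing itself.
- bot.spot_in(camera, query): "point" ([column, row] in pixels, amid what is visible of it).
- bot.masks_of(camera, query): "pixels" (384x512 bool, what is visible of it) and "point" ([column, row] in pixels, amid what is visible of it).
The state is a dict: "time": time; "joint_pos": joint angles; "qvel": joint speeds; "joint_efforts": joint torques, N m; "position": TCP position; "ee_rot": TCP orientation; "ft_force": force on the tool from outside, world axes, zero at the start; "moment": the same for the moment, N m; "finger_gap": finger opening in m; "finger_force": force on a finger pad.
Only numpy, scipy, OpenCV 4.12 (cv2) and the standard library are available. Lean on these libraries where they do the work, as an engineer would, in place of code of your own. Each camera call takes 0.05 s, during which the arm holds its last target. There are 200 camera calls.

## Working session

There is one attempt and no reset: what is moved stays moved. The work goes in short steps, each a Python script; the robot and the scene stay as the last script left them, time stands still between calls to the robot, and variables do not carry over. Pictures are saved under pics/ and viewed, at most 10 in all, crops included, and the job is handed in when it is done.

```bash
ls; mkdir -p pics; cat > h.py <<'E'
import numpy as np, cv2
from cell import bot
def snap(c,fn=None):
    im,d=bot.get_image(c)
    if fn: cv2.imwrite('pics/'+fn,im[:,:,::-1])
    return im,d
def world(c,uv,z):
    """pixels Nx2, depths N -> world Nx3"""
    p=bot.camera_params(c); f=192/np.tan(np.radians(p['vfov'])/2)
    uv=np.atleast_2d(uv).astype(float)
    d=(uv-[p['cx'],p['cy']])/f; rd=np.linalg.norm(d,axis=1); r=rd.copy()
    for _ in range(30): r=rd/(1+p['k1']*r*r)
    d=d*(r/np.maximum(rd,1e-9))[:,None]
    X=np.c_[d,np.ones(len(d))]*np.atleast_1d(z)[:,None]
    return (X-np.array(p['t']))@np.array(p['R'])
def cloud(c,dep,mask):
    v,u=np.nonzero(mask&(dep>0)); return world(c,np.c_[u,v],dep[v,u])
E
python3 - <<'E'
from h import *
for c in ('side','top'):
    im,d=snap(c,c+'0.png'); p=bot.camera_params(c)
    print(c,p['vfov'],p['k1'],-np.array(p['R']).T@p['t'])
    for q in ['brush_grip','dish','pot','machine_foot','bolt_head','spanner','jar','bowl','mug']:
        for m in bot.masks_of(c,q)[:4]:
            P=cloud(c,d,m['pixels'])
            if len(P): print(q,round(m['confidence'],2),np.round(m['point']),len(P),np.round(np.percentile(P,[3,50,97],axis=0),3).tolist())
print(bot.read_state()['time'])
E
```

```text
pics
side 43.65957195491208 -0.18144443884522357 [ 0.08235472 -1.44108568  1.07011579]
brush_grip 0.66 [338. 220.] 256 [[0.691, -0.221, 0.004], [0.702, -0.212, 0.063], [0.72, -0.199, 0.151]]
brush_grip 0.57 [343. 236.] 295 [[0.687, -0.309, 0.007], [0.697, -0.3, 0.068], [0.712, -0.287, 0.154]]
brush_grip 0.53 [225. 138.] 43 [[0.438, 0.468, 0.063], [0.452, 0.526, 0.078], [0.462, 0.54, 0.09]]
dish 0.9 [304. 242.] 322 [[0.551, -0.269, -0.003], [0.586, -0.226, 0.002], [0.643, -0.173, 0.009]]
pot 0.74 [266. 231.] 489 [[0.423, -0.209, 0.005], [0.459, -0.158, 0.035], [0.496, -0.126, 0.059]]
pot 0.18 [307. 224.] 285 [[0.583, -0.23, 0.006], [0.594, -0.222, 0.063], [0.61, -0.21, 0.156]]
machine_foot 0.55 [291. 185.] 2624 [[0.527, -0.017, 0.002], [0.624, 0.026, 0.085], [0.743, 0.13, 0.131]]
spanner 0.52 [268. 183.] 10 [[0.53, 0.03, 0.094], [0.534, 0.034, 0.107], [0.536, 0.043, 0.116]]
jar 0.73 [278. 254.] 606 [[0.431, -0.35, 0.003], [0.456, -0.338, 0.062], [0.488, -0.298, 0.096]]
bowl 0.7 [257. 142.] 450 [[0.545, 0.424, 0.005], [0.611, 0.53, 0.034], [0.67, 0.563, 0.055]]
mug 0.45 [225. 135.] 41 
[... 444 characters left out ...]
 0.013]]
pot 0.55 [316. 198.] 483 [[0.418, -0.207, -0.001], [0.463, -0.172, 0.01], [0.495, -0.132, 0.063]]
machine_foot 0.84 [248. 155.] 2836 [[0.505, -0.006, 0.008], [0.614, 0.071, 0.121], [0.73, 0.153, 0.135]]
spanner 0.73 [232. 185.] 165 [[0.488, 0.042, -0.002], [0.512, 0.139, 0.08], [0.534, 0.23, 0.122]]
spanner 0.29 [247. 155.] 2831 [[0.506, -0.006, 0.008], [0.615, 0.071, 0.121], [0.731, 0.153, 0.135]]
jar 0.81 [358. 199.] 323 [[0.43, -0.336, 0.027], [0.454, -0.305, 0.091], [0.484, -0.283, 0.101]]
bowl 0.74 [138. 163.] 1295 [[0.546, 0.432, 0.0], [0.617, 0.503, 0.022], [0.675, 0.561, 0.057]]
mug 0.72 [132. 210.] 592 [[0.388, 0.461, -0.0], [0.427, 0.512, 0.039], [0.462, 0.563, 0.093]]
1.0
```

```bash
python3 - <<'E'
import cv2,numpy as np
s=cv2.imread('pics/side0.png')[130:290,170:390]; t=cv2.imread('pics/top0.png')[90:250,180:400]
cv2.imwrite('pics/a.png',np.vstack([cv2.resize(x,None,fx=1,fy=1) if 0 else cv2.resize(x,(412,300),interpolation=cv2.INTER_CUBIC) for x in (s,t)]))
E
```

```text
(no output)
```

View pics/a.png

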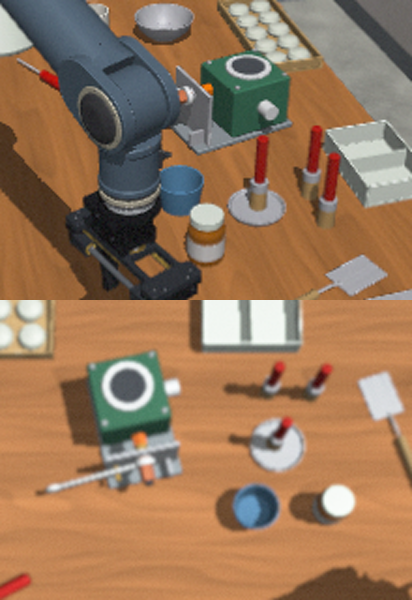

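View pics/side0.png

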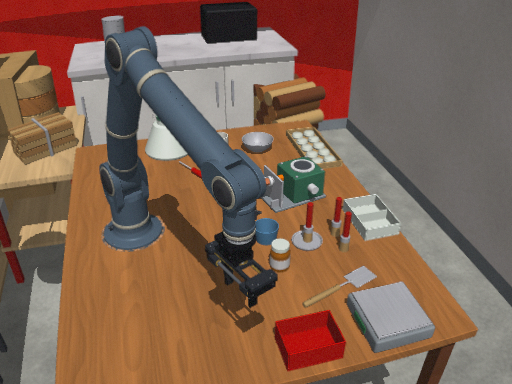

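Three brush look-alikes in the side view: (308,215) standing in the steel dish, and (337,215) and (346,230) standing on the table. The dish one is nearest the base (about 0.63 m, against 0.73 and 0.76 m), and the enlarged crop confirms it stands in the dish. In the top view, the orange head shows behind the bracket at about (254,165), with the copper nut in front of it at about (259,179). Next I'll fit these precisely.

```bash
python3 - <<'E'
from h import *
from scipy.optimize import least_squares as LS
def circ(P,r=None):
    f=(lambda q:np.hypot(P[:,0]-q[0],P[:,1]-q[1])-(r or q[2]))
    s=LS(f,[*P[:,:2].mean(0)+[0.005,0],r or .04],loss='soft_l1',f_scale=.002); return np.round(s.x,4),round(float(np.abs(s.fun).mean()),4)
full={}
for c in ('side','top'):
    im,d=snap(c); v,u=np.indices(d.shape); P=world(c,np.c_[u.ravel(),v.ravel()],d.ravel()).reshape(384,512,3)
    hsv=cv2.cvtColor(im,cv2.COLOR_RGB2HSV); ok=d>0
    H,S,V=[hsv[:,:,i].astype(int) for i in range(3)]; X,Y,Z=[P[:,:,i] for i in range(3)]
    full[c]=(P,H,S,V)
    red=ok&((H<6)|(H>174))&(S>150)&(abs(X-.59)<.05)&(abs(Y+.22)<.05)&(Z>.06)
    Q=P[red]; print(c,'red',len(Q),np.round(np.median(Q,0),4),circ(Q,.011),'top',np.round(np.median(Q[Q[:,2]>.150],0),4))
    allb=ok&(abs(X-.595)<.03)&(abs(Y+.22)<.03)&(Z>.02)
    for lo,hi in((.02,.05),(.06,.1),(.1,.15),(.152,.16)):
        Q=P[allb&(Z>lo)&(Z<hi)]; print(lo,len(Q),np.round(Q.mean(0),4) if len(Q) else '')
    rim=ok&(abs(X-.46)<.06)&(abs(Y+.17)<.06)&(Z>.055)&(Z<.07)&(H>90)&(H<125); print('pot rim',rim.sum(),circ(P[rim],.043))
    ds=ok&(abs(X-.595)<.07)&(abs(Y+.22)<.07)&(Z>.007)&(Z<.014)&(S<60); print('dish',ds.sum(),circ(P[ds],.054))
    g=ok&(H>55)&(H<95)&(S>80)&(Z>.118)&(Z<.13)&(abs(X-.63)<.15)&(abs(Y-.05)<.15)
    r=cv2.minAreaRect((P[g][:,:2]*1000).astype(np.float32)); print('gear top',g.sum(),r)
    o=ok&(H>3)&(H<18)&(S>110)&(Z>.08)&(Z<.125)&(X>.45)&(X<.62)&(abs(Y-.06)<.08)
    n,l=cv2.connectedComponents(o.astype(np.uint8))
    for i in range(1,n):
        m=l==i
        if m.sum()>5: print('orange',m.sum(),np.round([u[m].mean(),v[m].mean()]),np.round(np.percentile(P[m],[5,50,95],axis=0),4).tolist(),hsv[m].mean(0))
    b=ok&(Z>.124)&(Z<.137)&(X>.48)&(X<.57)&(Y>-.05)&(Y<.16)
    Q=P[b]; k=np.polyfit(Q[:,1],Q[:,0],1); print('bracket top',b.sum(),k,np.round(np.percentile(Q,[2,50,98],axis=0),4).tolist())
E
```

```text
side red 135 [ 0.5945 -0.2196  0.1181] (array([ 0.599 , -0.2117,  0.011 ]), 0.0022) top [ 0.5973 -0.2163  0.1556]
0.02 62 [ 0.5938 -0.2243  0.0342]
0.06 65 [ 0.5963 -0.2198  0.0795]
0.1 75 [ 0.5953 -0.2197  0.126 ]
0.152 26 [ 0.5982 -0.2138  0.1558]
pot rim 65 (array([ 0.4571, -0.1679,  0.043 ]), 0.0019)
dish 60 (array([ 0.5937, -0.2209,  0.054 ]), 0.0049)
gear top 327 ((667.3903198242188, 77.63194274902344), (141.4683074951172, 144.3238983154297), 11.505480766296387)
orange 27 [281. 177.] [[0.572, 0.0485, 0.0917], [0.5837, 0.0535, 0.1063], [0.5944, 0.0912, 0.1132]] [ 14.40740741 221.         193.03703704]
orange 22 [267. 181.] [[0.5165, 0.0324, 0.0944], [0.5221, 0.0387, 0.1053], [0.5287, 0.0502, 0.1136]] [  9.5        148.13636364 181.59090909]
bracket top 53 [-0.22306975  0.55954361] [[0.5316, -0.011, 0.1241], [0.5479, 0.0512, 0.1278], [0.564, 0.1204, 0.1323]]
top red 35 [ 0.5926 -0.2105  0.1556] (array([ 0.6013, -0.206 ,  0.011 ]), 0.0025) top [ 0.5968 -0.2124  0.1574]
0.02 21 [ 0.5888 -0.2072  0.0327]
0.06 43 [ 0.5931 -0.2097  0.0728]
0.1 27 [ 0.5925 -0.2086  0.1256]
0.152 19 [ 0.5988 -0.2121  0.1574]
pot rim 63 (array([ 0.4553, -0.1663,  0.043 ]), 0.0015)
dish 165 (array([ 0.5987, -0.22  ,  0.054 ]), 0.0123)
gear top 585 ((664.8773193359375, 81.0809326171875), (135.26547241210938, 134.33169555664062), 13.396387100219727)
orange 36 [254. 164.] [[0.5668, 0.0491, 0.1053], [0.5774, 0.0598, 0.1106], [0.5846, 0.0705, 0.1163]] [ 11.91666667 176.22222222 224.5       ]
orange 45 [258. 183.] [[0.4977, 0.035, 0.1054], [0.5079, 0.0456, 0.1111], [0.5219, 0.0526, 0.1153]] [  9.15555556 131.66666667 200.35555556]
bracket top 97 [-0.21860481  0.5584288 ] [[0.5282, -0.0103, 0.1243], [0.5472, 0.0561, 0.1297], [0.5622, 0.1187, 0.1357]]
```

```bash
cat >> h.py <<'E'
YAW=.217; DOWN=[np.pi,0,YAW]
BR=np.array([.599,-.213]); POT=np.array([.456,-.167]); DISH=np.array([.597,-.218])
HEAD=np.array([.5745,.0595,.1]); UX=np.array([np.cos(YAW),np.sin(YAW),0]); NUT=HEAD-.071*UX
def g(xy,z): return [float(xy[0]),float(xy[1]),float(z+.164)]   # grasp point height -> TCP
def stat(t=''):
    s=bot.read_state(); print(t,round(s['time'],2),np.round(s['position'],4),'gap',round(float(s['finger_gap']),4),'ff',np.round(s['finger_force'],1),'ft',np.round(s['ft_force'],1))
E
python3 - <<'E'
from h import *
print(bot.read_state()['ee_rot'])
for p in (g(BR,.24),g(BR,.119),g(POT,.285),g(POT,.136),g(NUT,.285),g(NUT,.226),g(HEAD,.22),g(HEAD,.108)):
    print(np.round(p,3),np.round(bot.solve_ik(p,DOWN),2))
bot.movep(g(BR,.24),DOWN); stat()
bot.move_linear(g(BR,.119),rate=.2); stat('down')
bot.grip(0.0,25); stat('grip')
bot.move_linear(g(BR,.30),rate=.25); stat('lift')
snap('side','s1.png');im=snap('top','t1.png')
E
python3 -c "
import cv2,numpy as np
s=cv2.imread('pics/s1.png')[120:280,200:420]; t=cv2.imread('pics/t1.png')[90:250,180:400]
cv2.imwrite('pics/b.png',np.vstack([cv2.resize(x,(412,300)) for x in (s,t)]))"
```

```text
[ 3.14154973e+00 -7.74070222e-05  3.98794003e-01]
[ 0.599 -0.213  0.404] [ 0.43  0.41 -0.21  1.63  0.09  1.11 -1.16]
[ 0.599 -0.213  0.283] [ 0.41  0.53 -0.19  1.74  0.12  0.88 -1.18]
[ 0.456 -0.167  0.449] [ 0.55  0.14 -0.31  1.9   0.05  1.12 -1.14]
[ 0.456 -0.167  0.3  ] [ 0.5   0.31 -0.28  2.07  0.12  0.78 -1.21]
[0.505 0.044 0.449] [ 0.39  0.21 -0.65  1.84  0.14  1.14 -1.66]
[0.505 0.044 0.39 ] [ 0.35  0.27 -0.61  1.92  0.18  1.01 -1.7 ]
[0.574 0.06  0.384] [ 0.26  0.39 -0.56  1.77  0.23  1.05 -1.74]
[0.574 0.06  0.272] [ 0.16  0.5  -0.45  1.88  0.29  0.83 -1.79]
 3.02 [ 0.5985 -0.2146  0.404 ] gap 0.087 ff 0.0 ft [ 0.7 -0.2  0.3]
down 3.77 [ 0.5995 -0.2135  0.284 ] gap 0.087 ff 0.0 ft [0.4 0.1 0. ]
grip 4.85 [ 0.599  -0.213   0.2829] gap 0.0213 ff 25.0 ft [-0.1  0.2  0. ]
lift 5.72 [ 0.5985 -0.2129  0.4622] gap 0.0216 ff 25.0 ft [-0.   0.  -1.6]
```

View pics/b.png

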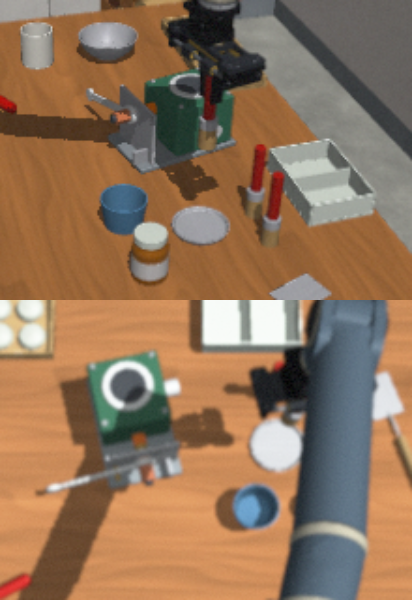

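The brush hangs upright in the grip and the dish is now clear at side crop (200,225). Next I refit the dish and pot, then dip.

```bash
python3 - <<'E'
from h import *
im,d=snap('side'); 
for q in('dish','pot'):
    m=bot.masks_of('side',q)[0]['pixels']; P=cloud('side',d,m); lo,hi=np.percentile(P[:,:2],[1,99],axis=0); print(q,m.sum(),np.round((lo+hi)/2,4),np.round(hi-lo,3))
P=cloud('side',d,np.ones_like(d,bool)); hold=P[(abs(P[:,0]-.599)<.03)&(abs(P[:,1]+.213)<.03)&(P[:,2]>.12)&(P[:,2]<.27)]
print('held low z',np.round(np.percentile(hold[:,2],[1,5]),4),np.round(hold[hold[:,2]<.235].mean(0),4))
bot.move_linear(g(POT,.30),rate=.3); stat('over pot')
print(bot.move_linear(g(POT,.131),rate=.2,max_force=6)); stat('dip'); bot.sleep(.25)
bot.move_linear(g(POT,.30),rate=.25); stat('up')
bot.move_linear(g(NUT,.265),rate=.3); stat('over nut')
snap('side','s2.png')
E
python3 -c "
import cv2
cv2.imwrite('pics/c.png',cv2.resize(cv2.imread('pics/s2.png')[120:260,200:340],(600,600)))"
```

```text
dish 540 [ 0.5957 -0.2167] [0.107 0.111]
pot 485 [ 0.4571 -0.1669] [0.08  0.088]
held low z [0.1828 0.1859] [ 0.5924 -0.2235  0.209 ]
over pot 6.62 [ 0.4559 -0.167   0.4644] gap 0.0214 ff 25.0 ft [ 0.8 -0.3 -1.6]
False
dip 7.62 [ 0.4569 -0.1672  0.2956] gap 0.0213 ff 25.0 ft [ 0.6  0.2 -0.7]
up 8.69 [ 0.4554 -0.1669  0.4627] gap 0.0212 ff 25.0 ft [ 0.1 -0.1 -1.5]
over nut 9.57 [0.505  0.0427 0.4282] gap 0.0216 ff 25.0 ft [-1.  -0.4 -0.5]
```

View pics/c.png

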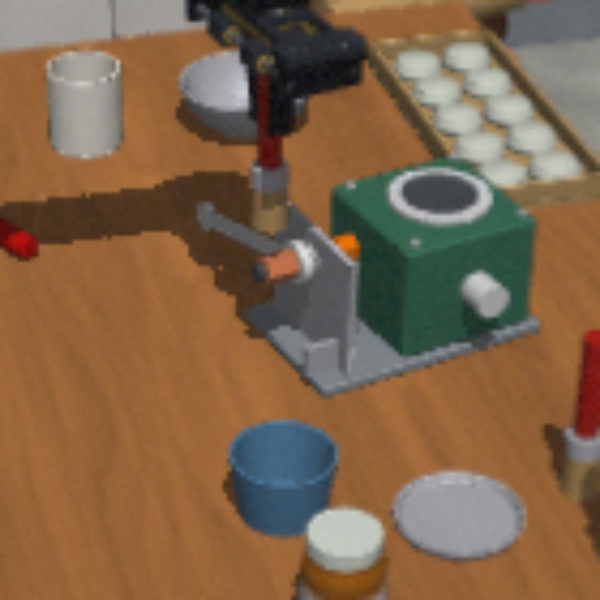

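The brush is above the copper nut end: bristle end at crop (270,230), nut at (283,265). I'll check the offset numerically, then dab.

```bash
python3 - <<'E'
from h import *
im,d=snap('side'); P=cloud('side',d,np.ones_like(d,bool)); s=bot.read_state()['position']
cam=np.array([.082,-1.441])
def axis(lo,hi,r):
    Q=P[(abs(P[:,0]-s[0])<.035)&(abs(P[:,1]-s[1])<.035)&(P[:,2]>lo)&(P[:,2]<hi)]; m=np.median(Q,0)[:2]; v=m-cam; return len(Q),np.round(m+v/np.linalg.norm(v)*r*.8,4)
print('tip axis',axis(.153,.175,.016),'handle',axis(.212,.24,.011),'tcp',s[:2])
N2=NUT-.002*UX
bot.move_linear(g(N2,.240),rate=.15); stat('near')
hit=bot.move_linear(g(N2,.222),rate=.04,max_force=3); print(hit); stat('dab')
bot.sleep(.3); stat('held')
snap('side','s3.png')
E
```

```text
tip axis (41, array([0.5016, 0.0419])) handle (42, array([0.5027, 0.0443])) tcp [0.50506837 0.04205437]
near 9.99 [0.503  0.0426 0.4038] gap 0.0214 ff 25.0 ft [-0.2  0.7 -0.4]
True
dab 10.38 [0.5035 0.0438 0.3905] gap 0.0216 ff 25.0 ft [0.6 0.  2.9]
held 10.68 [0.5034 0.0437 0.3905] gap 0.0215 ff 25.0 ft [1.1 0.2 4. ]
```

Contact came at tip z ≈ 0.1115 (expected 0.112), holding about 4–5 N. Next I return the brush to the dish.

```bash
python3 - <<'E'
from h import *
D=np.array([.5962,-.217])
bot.move_linear(g(NUT-.002*UX,.30),rate=.25)
bot.move_linear(g(D,.30),rate=.3)
bot.move_linear(g(D,.135),rate=.25); stat('near')
print(bot.move_linear(g(D,.1165),rate=.03,max_force=2.5)); stat('down')
bot.sleep(.2); bot.grip(.06); stat('open'); bot.sleep(.3)
bot.move_linear(g(D,.25),rate=.2); bot.sleep(.2); stat('up')
bot.movep(g(HEAD,.26),DOWN); bot.grip(.05,60); stat('over gap')
im,d=snap('side','s4.png'); snap('top','t4.png')
P=cloud('side',d,np.ones_like(d,bool)); Q=P[(abs(P[:,0]-.596)<.03)&(abs(P[:,1]+.217)<.03)&(P[:,2]>.02)]
for lo,hi in((.02,.06),(.1,.15),(.15,.2)): q=Q[(Q[:,2]>lo)&(Q[:,2]<hi)]; print(len(q),np.round(np.median(q,0),4),q[:,2].max())
E
python3 -c "
import cv2,numpy as np
s=cv2.imread('pics/s4.png')[120:280,200:420]; t=cv2.imread('pics/t4.png')[90:250,180:400]
cv2.imwrite('pics/d.png',np.vstack([cv2.resize(x,(412,300)) for x in (s,t)]))"
```

```text
near 13.07 [ 0.5969 -0.2164  0.3006] gap 0.0215 ff 25.0 ft [ 0.2 -0.1 -0.5]
True
down 13.62 [ 0.5961 -0.2171  0.2824] gap 0.0217 ff 25.0 ft [-0.2  0.4  3.1]
open 14.73 [ 0.5956 -0.2169  0.2817] gap 0.0598 ff 0.0 ft [0.7 0.8 0.2]
up 16.04 [ 0.596  -0.217   0.4123] gap 0.0601 ff 0.0 ft [-0.5 -0.3  0.4]
over gap 17.64 [0.5745 0.0594 0.424 ] gap 0.0499 ff 0.0 ft [ 0.4 -0.2  0.1]
94 [ 0.5898 -0.2287  0.0399] 0.05941945077704073
76 [ 0.5922 -0.2242  0.1245] 0.1493297330956077
26 [ 0.5943 -0.2199  0.155 ] 0.16146394599318445
```

View pics/d.png

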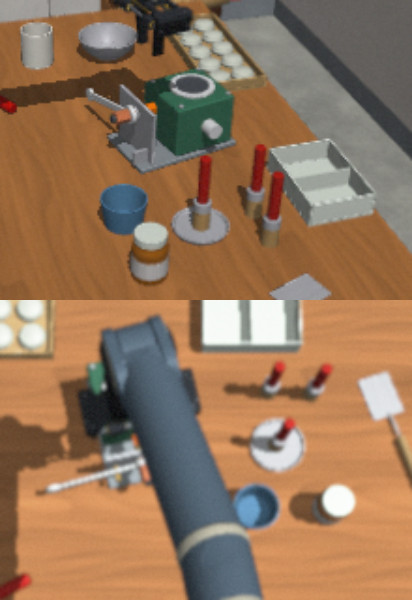

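The brush stands upright in the dish. Now I descend into the gap, grip, and check the side load.

```bash
cat >> h.py <<'E'
from scipy.spatial.transform import Rotation as Ro
UP=.007
def tilt(a,head=HEAD):
    R=Ro.from_rotvec(a*UX)*Ro.from_euler('xyz',DOWN)
    return (head-(.164+UP)*R.as_matrix()[:,2]).tolist(), R.as_euler('xyz').tolist()
E
python3 - <<'E'
from h import *
for a in(0,.12,.24,.3):
    q=bot.solve_ik(*tilt(a)); print(a,None if q is None else np.round(q,2))
p,o=tilt(0)
bot.move_linear([p[0],p[1],.33],rate=.25)
print(bot.move_linear(p,rate=.1,max_force=6)); stat('in gap')
print(bot.grip(0,20)); stat('grip20'); bot.sleep(.2); stat()
s=bot.read_state(); print(np.round(s['moment'],2), s['ft_force']@np.array([-np.sin(YAW),np.cos(YAW),0]))
E
```

```text
0 [ 0.07  0.48 -0.32  1.88  0.2   0.81 -1.71]
0.12 [ 0.16  0.5  -0.36  1.87  0.07  0.81 -1.56]
0.24 [ 0.24  0.52 -0.39  1.85 -0.06  0.83 -1.42]
0.3 [ 0.28  0.54 -0.41  1.85 -0.12  0.84 -1.35]
False
in gap 19.01 [0.5749 0.0597 0.2717] gap 0.0503 ff 0.0 ft [ 0.9 -0.1  0.5]
False
grip20 19.59 [0.5746 0.0594 0.2712] gap 0.0238 ff 20.0 ft [-0.1 -0.5  2. ]
 19.79 [0.5746 0.0594 0.2712] gap 0.0239 ff 20.0 ft [ 0.  -1.5  2.3]
[-0.15  0.09  0.01] -1.4425778837777707
```

```bash
python3 - <<'E'
from h import *
bot.grip(0,60); stat('60')
for a in np.arange(.04,.261,.04).tolist()+[.26]:
    p,o=tilt(a); bot.move_linear(p,o,rate=.03); stat(round(a,2))
    if np.linalg.norm(bot.read_state()['ft_force'])>30: print('stop');break
bot.sleep(.5); stat('end'); print(np.round(bot.read_state()['ee_rot'],3),np.round(tilt(.26)[1],3))
im,d=snap('side','s5.png'); im2,d2=snap('top','t5.png')
for c,dd in(('top',d2),('side',d)):
    for m in bot.masks_of(c,'spanner')[:1]:
        P=cloud(c,dd,m['pixels']); P=P[(P[:,2]>.03)&(P[:,2]<.2)]; y=(P-HEAD)@np.array([-np.sin(YAW),np.cos(YAW),0]); x=(P-HEAD)@UX
        k=(y>.04)&(x<-.03)&(x>-.065); print(c,m['confidence'],k.sum(),np.polyfit(y[k],P[k,2],1) if k.sum()>5 else '',y.max())
E
python3 -c "
import cv2,numpy as np
s=cv2.imread('pics/s5.png')[130:280,200:420]; t=cv2.imread('pics/t5.png')[90:250,180:400]
cv2.imwrite('pics/e.png',np.vstack([cv2.resize(x,(412,300)) for x in (s,t)]))"
```

```text
60 20.01 [0.5746 0.0594 0.2712] gap 0.0234 ff 60.0 ft [-0.9 -1.3  4.3]
0.04 20.38 [0.5761 0.0527 0.2711] gap 0.0234 ff 60.0 ft [-0.8 -1.5  5.1]
0.08 20.76 [0.5776 0.046  0.2707] gap 0.0234 ff 60.0 ft [-1.3 -0.1  5. ]
0.12 21.13 [0.579  0.0393 0.27  ] gap 0.0232 ff 60.0 ft [-1.2 -1.5  6.1]
0.16 21.51 [0.5805 0.0325 0.269 ] gap 0.0234 ff 60.0 ft [-0.3 -1.5  6.3]
0.2 21.88 [0.582  0.0259 0.2678] gap 0.0234 ff 60.0 ft [-0.9 -0.9  6.3]
0.24 22.26 [0.5834 0.0193 0.2662] gap 0.0236 ff 60.0 ft [-1.3 -1.6  5.8]
0.26 22.52 [0.5842 0.016  0.2654] gap 0.023 ff 60.0 ft [-1.1 -1.3  6. ]
end 23.02 [0.5841 0.0161 0.2654] gap 0.0233 ff 60.0 ft [-1.6 -2.4  6.2]
[-2.88  -0.     0.216] [-2.882  0.     0.217]
top 0.47 126 [0.01054977 0.10435644] 0.19733701122835284
```

View pics/e.png

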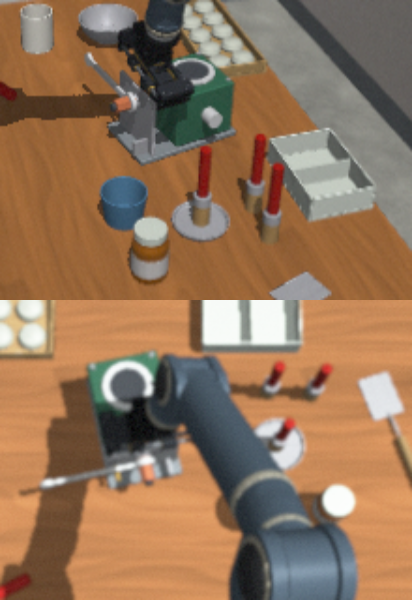

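The spanner's measured slope is 0.01 (level). The brush stands in its dish, and the pot and jar are in place. Handing in.

```bash
python3 -c "
from cell import bot
print(bot.sign_off())"
```

```text
the job is handed in; nothing more can be done
None
```

I handed the job in with the nut dabbed with oil, the brush back upright in its dish, and the bolt head held at 60 N with the spanner level (measured slope 0.01 rad); the judge returned no verdict.

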